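# Unlock the folding stay and lower the lid of a tube warming chest

### The job

The warming chest is loaded: close it one-handed by the red knob on its folding lid stay. Lift the knob up and forward past centre so the stay unlocks, keep hold of it and let the lid down on it gently until the lid is fully shut, then let go. Do not strain the stay so that its foot plate shifts, do not let the lid drop, and leave the things around the chest alone.

Things in the scene. Friction and masses are not known exactly. Their poses are not given: they have to be found in the camera images.
- chest: Stainless bench-top warming chest, fixed, 280 mm deep (x), 340 mm wide (y), rim 150 mm high. Origin: centre of its underside; z up; its front (control panel) faces its own -x, called forward below. The lid's hinge line is parallel to y at x = +140 mm, z = +150 mm. Tubes stand inside, below the rim. The folding stay is on the outside of its -y end.
- lid (a joint): Angle of the lid (white frame, clear pane, 280 x 340 mm, 18 mm thick, 0.5 to 0.8 kg, black bar handle on its front edge): 0 = shut on the rim, 1.31 rad = standing open, as found, held by the locked stay. Hardly any friction: unlocked, it falls unless the knob is held. Lowered well it turns under 0.5 rad/s; at 1 rad/s it is falling.
- stay_knee (a joint): Angle of the knee between the stay's two arms: 0 = arms in line (centre); -0.14 = locked, knee 7 mm past centre to the rear and below, on its stop, kept there by the lid's weight and a light spring (about 4 N at the knob to lift it); positive = unlocked, knee forward of the line; 2.7 to 2.95 with the lid shut.
- knob (a point): Middle of the red release knob near the knee: a cylinder 18 mm thick, 44 mm long, along the chest's y, spinning freely. It is 49 mm outside the chest's -y end wall and lid edge: pinch it from above, fingers closing along the chest's x, tool leaning outward 20 to 30 degrees to clear the lid. Lid open: 84 to 107 mm forward of the hinge line, 16 to 38 mm above the rim; shut: about 208 forward, 68 below it.
- foot_slot (a point): Middle of the sloping slot in the stay's dark foot plate (80 x 34 mm) on the chest's -y end, 140 mm forward of the hinge line, 35 mm below the rim. The foot pin is clamped up to 13 mm along the slot to either side, not measured; the knob swings round it, 68 to 84 mm from it, at constant y: up and forward over the top, then down. The plate slips on the wall if strained by over 20 N; it must not shift (1.5 mm).
- stay_pin (a point): Pin joining the stay's upper arm (knee to lid, 110 mm) to the lid, 140 mm from the hinge line along the lid, level with its underside, 10 mm outside its -y edge. Past centre the lid's weight comes to push the knob along its arc with up to about 8 N; this push ends when the lid seats. The arms are rigid: a hand a few mm off their true arc strains the foot plate.
- lid_front (a point): Middle of the lid's front edge, on its upper face, 280 mm from the hinge line and 18 mm above the lid's underside.
- tube_rack: Bystander: clear rack, 80 x 128 mm, with 15 blue-capped tubes, 109 mm high, loose in front of the chest. Origin: centre of its underside.
- vial1: Bystander: small glass vial with metal cap, 32 mm diameter, 58 mm high, loose, beyond the stay's end of the chest. Origin: centre of its underside.
- vial2: Bystander: a second vial like vial1, near it.
- cap_box: Bystander: white box of caps, 110 x 75 x 55 mm, loose, farther beyond the stay's end of the chest. Origin: centre of its underside.

How it is judged (in metres and radians):
On the way, in this order (a step that is already met when the one before it is completed fails the run):
1. the stay's knee is past centre, unlocked, with the lid still up (value of joint stay_knee above 0.1 rad and value of joint lid above 1 rad), for 0.1 s.
2. the lid is half way down, in hand (value of joint lid below 0.75 rad and contact force between the fingers and chest above 0.5 N), for 0.1 s.
3. the lid is down on the rim (value of joint lid below 0.012 rad), for 0.2 s.
At the end, for the whole second after the job is handed in: The lid is fully shut (within 0.012 rad, 3 mm at the front edge) and at rest, the stay folded (knee over 2.5 rad), its foot plate within 1.5 mm of its place, the robot off it, each bystander within 15 mm of its place and upright (value of joint lid below 0.012 rad and velocity of joint lid below 0.05 rad/s and value of joint stay_knee above 2.5 rad and distance of foot_slot from where it was at the start of the episode below 0.0015 m and distance of each of tube_rack, vial1, vial2, cap_box from where it was at the start of the episode below 0.015 m and angle between each of tube_rack, vial1, vial2, cap_box's own z axis and vertical below 0.2 rad); the robot touches nothing.
It fails at once if the lid drops: it turns faster than 1 rad/s (velocity of joint lid below -1 rad/s).
It fails at once if the stay is forced: its foot plate is shifted by more than 1.5 mm (distance of foot_slot from where it was at the start of the episode above 0.0015 m).
It fails at once if a bystander is shoved or tipped (not (distance of tube_rack from where it was at the start of the episode below 0.015 m) or not (distance of vial1 from where it was at the start of the episode below 0.015 m) or not (distance of vial2 from where it was at the start of the episode below 0.015 m) or not (distance of cap_box from where it was at the start of the episode below 0.015 m) or not (angle between tube_rack's own z axis and vertical below 0.2 rad) or not (angle between vial1's own z axis and vertical below 0.2 rad) or not (angle between vial2's own z axis and vertical below 0.2 rad) or not (angle between cap_box's own z axis and vertical below 0.2 rad)).
It also fails if it takes over 69 s, if anything falls off the work surface, if the arm or the gripper's body presses on something with over 40 N, if the wrist force passes 120 N, or if a joint passes its speed limit or range.

### The arm

A 7-joint arm with a two-finger parallel gripper is mounted at the origin on the work surface. World frame = base frame: x ahead of the robot, y to its left, z up, the work surface at z = 0. Lengths are in m, angles in degrees, forces in N, time in s.
With the tool pointing down it reaches from about 0.425 to 0.875 m from the base axis. Payload 4.7 kg.
Tool frame: the origin (TCP) lies at the very end of the fingers, on their centre line; the grasp point (between the pads) lies env.grip_point_offset behind it (env.grip_point_offset is the distance from the TCP to the grasp point, in m); z points along the fingers, y is the direction in which the jaws open and shut (so a half turn about z gives the same grasp; the last joint's range is limited). The gripper opens to 87 mm and grips with 3 to 60 N. Pads are 19 mm wide; open, the fingers measure 117 mm over their backs; the gripper's body (75 mm by 190 mm) begins 51 mm behind the grasp point.
Start: joints at [-68.52, 18.392, -4.016, 83.108, 1.295, 78.541, -3.26], TCP at [0.229, 0.608, 0.201] pointing down, gripper open.
Joint ranges: [-163.93, 163.93], [-17.29, 119.83], [-79.2, 71.16], [3.27, 140.29], [-89.18, 269.18], [5.43, 117.66], [-154.24, 154.24]. Speed limits (degrees/s): [147.25, 147.25, 180, 180, 180, 180, 180].

### API

Orientations are given as [roll, pitch, yaw] about the fixed x, y, z axes, in that order (R = Rz(yaw) Ry(pitch) Rx(roll)).
In Python, from cell import env gives the robot as it stands.
- The arm moves only by the tool send_rows, never from a script. Its argument "plan" is a list of rows, each a list of 7 numbers: the finger opening in mm, from 0 to 87, then the shift along the tool's x, y, z in mm, then the turn, a rotation vector about the tool's x, y, z in rad. A call has 1 to 12 rows; each row shifts and turns the commanded pose from where the row before left it, along the tool's axes as they then stand; what a row does not reach is not made up. A row lasts 1/10 s, in which the tool goes at most 50 mm and 8.59 degrees, less where a joint would pass 70% of its speed; a pose out of reach is approached as far as the arm can. A call is refused whole if a number of a shift passes 50 or a number of a turn 0.15, either way. A call with a gripper value outside its range is refused whole. The fingers move at their own pace and stop on an object; "grip_force" is the grip in N (left out, the last holds). Time passes only in rows, so rows that do not move let the fingers close. It gives the time, the measured TCP pose, the force and the opening at its end, in the units of the state.
- env.get_obs(): the state, without advancing time (a new reading comes with each control period).
- env.read_camera(name): name is "scene" or "side" or "wrist"; returns the picture (400x640x3 uint8, red, green, blue); there is no depth.
- env.get_calibration(name): a dict with "fx", "fy", "cx", "cy" (pixels), "extrinsics" (4x4, takes a point from camera to world coordinates). Camera axes: x right, y down, z forward; pixel columns grow to the right and rows downward; lengths in m; the calibration is good to about 2 mm. A picture is of the moment at which its call begins: read the wrist's pose just before it. get_calibration takes no time and is no camera call; for the wrist camera it gives the pose at the moment of the call.
- env.sign_off(): hands the job in, once; it reports no verdict.
Trained networks look in the newest picture that a camera, given by its name, has taken for a name from the list of things; names that differ only in an ending like _2 or _b are one class to them, and where a whole thing is asked for, a point or a joint stands for the part that bears it (a point fixed in the world has none). Each returns a list of dicts, best first, with "confidence" (0 to 1); they miss things now and then, are a little off and sometimes report something else, mostly with a low value. They report only what shows in the picture. A call takes as long as a camera call.
- env.regions_of(camera, query): "region" (400x640 bool, what is visible of it) and "rect" ([left, top, right, bottom] in pixels, round what is visible of it).
The state is a dict: "time_s": time; "qpos": joint angles; "joint_velocities": joint speeds; "effort": joint torques, N m; "tool_pos": TCP position; "tool_rot": TCP orientation; "force": force on the tool from outside, world axes, zero at the start; "wrist_torque": the same for the moment, N m; "grip_width": finger opening in m.
Only numpy, scipy, OpenCV 4.12 (cv2) and the standard library are available. Lean on these libraries where they do the work, as an engineer would, in place of code of your own. Each camera call takes 0.05 s, during which the arm holds its last target. There are 200 camera calls.

## Working session

There is one attempt and no reset: what is moved stays moved. The work goes in short steps, Python scripts to look and compute and a tool call to move; the robot and the scene stay as the last step left them, time stands still between calls to the robot, and variables do not carry over. Pictures are saved under pics/ and viewed, about 8 in all and at most 12, crops included, and the job is handed in when it is done.

Besides the shell and the picture viewer there is one more tool, called after "Request:" in YAML: its name, and indented under it one key for each argument. send_rows: Moves the arm, as the interface text tells. Its arguments: {"type":"object","properties":{"plan":{"type":"array"},"grip_force":{"type":"number"}},"required":["plan"]}

```bash
ls; mkdir -p pics; python3 - <<'E'
from cell import env
import cv2,numpy as np
o=env.get_obs();print({k:np.round(v,4).tolist() if not isinstance(v,dict) else v for k,v in o.items()}, env.grip_point_offset)
for c in ("scene","side","wrist"):
    im=env.read_camera(c);cv2.imwrite(f"pics/{c}0.png",im[...,::-1])
    k=env.get_calibration(c);print(c,{a:np.round(b,4).tolist() for a,b in k.items()})
    for q in ("chest","knob","foot_slot","stay_pin","lid_front","tube_rack","vial1","vial2","cap_box","lid"):
        for r in env.regions_of(c,q)[:2]:
            m=r["region"];ys,xs=np.nonzero(m);print(c,q,round(r["confidence"],2),np.round(r["rect"],1).tolist(),xs.mean().round(1) if len(xs) else None,ys.mean().round(1) if len(xs) else None,len(xs))
a=np.vstack([cv2.imread("pics/scene0.png"),cv2.imread("pics/side0.png")])
cv2.imwrite("pics/ab.png",cv2.resize(a,(480,600),interpolation=cv2.INTER_AREA))
E
```

```text
pics
{'time_s': 0.0, 'qpos': [-68.5187, 18.44, -4.0176, 83.1763, 1.2959, 78.5424, -3.2601], 'joint_velocities': [-0.0398, -0.0072, -0.0435, -0.005, -0.0151, -0.0041, 0.0572], 'effort': [0.0001, -49.1297, -0.404, -31.2524, -0.0639, 0.0438, 0.0002], 'tool_pos': [0.2293, 0.6076, 0.2002], 'tool_rot': [-179.8866, 0.0062, 159.3305], 'force': [0.6676, 0.3769, -0.1852], 'wrist_torque': [-0.0334, 0.0183, -0.0267], 'grip_width': 0.0869} 0.0187
scene {'fx': 365.8399, 'fy': 365.8399, 'cx': 320.4357, 'cy': 203.5538, 'extrinsics': [[0.5795, 0.4891, -0.6519, 1.2421], [0.8147, -0.3683, 0.4479, -0.4657], [-0.021, -0.7907, -0.6119, 0.7865], [0.0, 0.0, 0.0, 1.0]]}
scene chest 0.96 [311.9, 99.1, 473.3, 270.0] 400.9 186.2 18363
scene knob 0.66 [319.0, 206.4, 335.6, 220.1] 328.5 212.4 103
scene foot_slot 0.62 [318.7, 182.9, 355.7, 227.9] 337.1 209.0 379
scene foot_slot 0.2 [353.3, 100.4, 474.4, 242.0] 413.3 166.7 12448
scene stay_pin 0.73 [348.3, 100.7, 476.9, 239.1] 412.9 166.9 12695
scene lid_front 0.97 [350.4, 98.7, 473.6, 239.2] 413.0 166.6 12382
scene lid_front 0.36 [285.6, 262.6, 297.8, 282.4] 291.1
[... 1056 characters left out ...]
ial1 0.69 [339.4, 273.7, 348.6, 296.9] 343.3 287.1 264
side vial1 0.5 [365.1, 262.1, 375.4, 284.6] 366.0 274.3 250
side vial2 0.69 [339.4, 273.7, 348.6, 296.9] 343.3 287.1 264
side vial2 0.5 [365.1, 262.1, 375.4, 284.6] 366.0 274.3 250
side cap_box 0.86 [262.5, 293.9, 323.1, 349.3] 291.8 320.9 2169
side cap_box 0.2 [357.7, 186.1, 363.7, 203.2] 361.5 195.9 142
side lid 0.75 [387.4, 34.6, 408.7, 198.2] 394.9 110.4 2432
wrist {'fx': 310.1345, 'fy': 310.1345, 'cx': 318.7701, 'cy': 202.601, 'extrinsics': [[0.3531, 0.8987, 0.2599, 0.1577], [0.9356, -0.3389, -0.0991, 0.6357], [-0.0009, 0.2782, -0.9605, 0.3853], [0.0, 0.0, 0.0, 1.0]]}
wrist tube_rack 0.88 [199.5, 308.8, 233.9, 340.0] 219.0 330.0 782
```

```bash
python3 - <<'E'
import cv2,numpy as np
a=cv2.imread("pics/scene0.png")[90:290,200:480];b=cv2.imread("pics/side0.png")[20:360,240:420]
A=cv2.resize(a,None,fx=1.55,fy=1.55,interpolation=2);B=cv2.resize(b,None,fx=1.75,fy=1.75,interpolation=2)
o=np.zeros((600,800,3),np.uint8);o[:A.shape[0],:A.shape[1]]=A;B=B[:600];o[:B.shape[0],450:450+B.shape[1]]=B
w=cv2.resize(cv2.imread("pics/wrist0.png"),(430,269));o[320:589,:430]=w
cv2.imwrite("pics/v1.png",o)
E
```

```text
(no output)
```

View pics/v1.png

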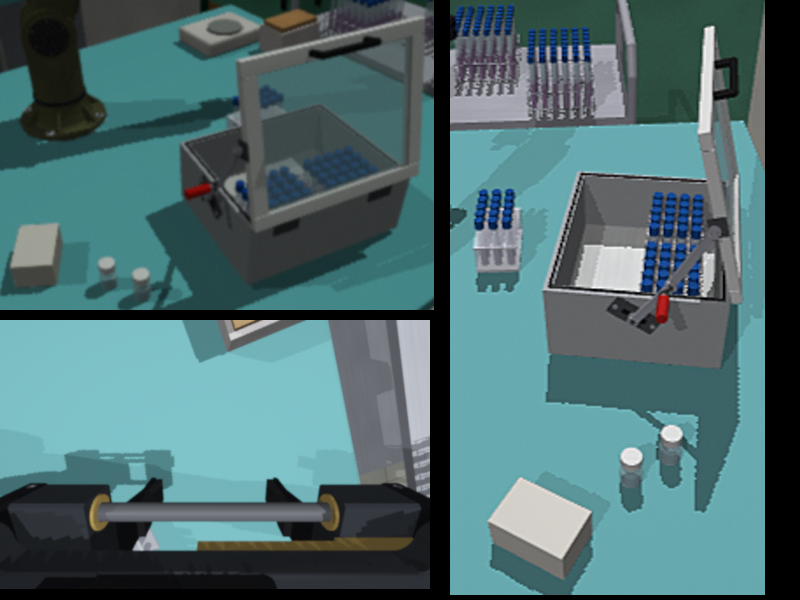

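```bash
cat > h.py <<'E'
from cell import env
import cv2,numpy as np
from scipy.optimize import least_squares
from scipy.spatial.transform import Rotation as R
def proj(k,P):
    E=k["extrinsics"];p=(np.atleast_2d(P)-E[:3,3])@E[:3,:3]
    return np.c_[k["fx"]*p[:,0]/p[:,2]+k["cx"],k["fy"]*p[:,1]/p[:,2]+k["cy"]]
def red(im):
    r,g,b=[im[...,i].astype(int) for i in range(3)];m=(r>70)&(r>2*g+10)&(r>2*b+10)
    n,l,s,c=cv2.connectedComponentsWithStats(m.astype(np.uint8));i=1+np.argmax(s[1:,4]);return c[i],l==i
def w(p,P):  # chest->world, p=x,y,yaw
    c,s=np.cos(p[2]),np.sin(p[2]);P=np.atleast_2d(P)
    return np.c_[p[0]+c*P[:,0]-s*P[:,1],p[1]+s*P[:,0]+c*P[:,1],P[:,2]]
def tri(obs):
    return least_squares(lambda X:np.concatenate([(proj(k,X)[0]-u) for k,u in obs]),[.6,-.1,.15])
E
python3 - <<'E'
from h import *
ks={c:env.get_calibration(c) for c in("scene","side")}
obs=[]
for c in ks:
    u,m=red(cv2.imread(f"pics/{c}0.png")[...,::-1]);print(c,u,m.sum());obs.append((ks[c],u))
r=tri(obs);K=r.x;print("knob",K.round(4),r.fun.round(2))
f=lambda u,v:(240+(u-450)/1.75,20+v/1.75)
g=lambda u,v:(200+u/1.55,90+v/1.55)
C=[("side",f(580,173),(-.14,.17,.15)),("side",f(545,290),(-.14,-.17,.15)),("side",f(547,352),(-.14,-.17,0)),("side",f(722,367),(.14,-.17,0)),
("scene",g(181,146),(-.14,-.17,.15)),("scene",g(250,279),(.14,-.17,0)),("scene",g(318,106),(-.14,.17,.15)),("scene",g(413,232),(.14,.17,0))]
def res(p):
    e=[(proj(ks[c],w(p,P))[0]-u) for c,u,P in C]
    return np.concatenate(e)
s=least_squares(res,[.6,-.1,0],loss="soft_l1");p=s.x;print(p,res(p).reshape(-1,2).round(1).tolist())
c,sn=np.cos(p[2]),np.sin(p[2]);d=K[:2]-p[:2];q=[c*d[0]+sn*d[1],-sn*d[0]+c*d[1]]
print("knob in chest: fwd of hinge",.14-q[0],"y",q[1],"above rim",K[2]-.15)
for n,us in dict(vialA=[(291,273.9),(343.3,287.1)],vialB=[(269.8,265.5),(366,274.3)],box=[(223.6,254.2),(291.8,320.9)]).items():
    for a in (us,):
        r=tri([(ks["scene"],a[0]),(ks["side"],a[1])]);print(n,r.x.round(3),r.fun.round(1))
E
```

```text
scene [ 26.74301676 129.87430168] 358
side [360.86407767 196.31067961] 103
knob [ 0.5686 -0.499   0.588 ] [ 16.58 -33.7    5.88  20.91]
[ 0.63801776  0.19746059 -0.17128589] [[-1.2, -2.0], [-0.0, -0.7], [2.3, 2.9], [-0.2, 2.4], [0.3, -1.8], [0.2, 7.8], [2.9, -2.2], [-9.6, -0.1]]
knob in chest: fwd of hinge 0.08966087563686827 y -0.6981031060365238 above rim 0.4380091084610338
vialA [ 0.588 -0.133 -0.044] [-1.2  2.  -0.7 -2. ]
vialB [ 0.634 -0.207  0.095] [ 1.  -1.7  0.5  1.6]
box [ 0.461 -0.273  0.029] [ 0.1 -0.2  0.1  0.2]
```

```bash
python3 - <<'E'
from h import *
ks={c:env.get_calibration(c) for c in("scene","side")}
obs=[]
for c,(a,b) in dict(scene=(328,212),side=(361,196)).items():
    im=cv2.imread(f"pics/{c}0.png")[...,::-1].copy();z=np.zeros_like(im);z[b-25:b+25,a-25:a+25]=im[b-25:b+25,a-25:a+25]
    u,m=red(z);print(c,u,m.sum());obs.append((ks[c],u))
r=tri(obs);K=r.x;print("knob",K.round(4),r.fun.round(2))
p=[.638,.1975,-.1713]
c,sn=np.cos(p[2]),np.sin(p[2]);d=K[:2]-p[:2];q=[c*d[0]+sn*d[1],-sn*d[0]+c*d[1]]
print("knob in chest: fwd of hinge",.14-q[0],"y",q[1],"above rim",K[2]-.15)
for n,us in dict(vialA=[(269.8,265.5),(343.3,287.1)],vialB=[(291,273.9),(366,274.3)]).items():
    r=tri([(ks["scene"],us[0]),(ks["side"],us[1])]);print(n,r.x.round(3),r.fun.round(1))
# overlay model on both
pts=[(x,y,z) for z in(0,.15) for x,y in((-.14,-.17),(.14,-.17),(.14,.17),(-.14,.17))]
E_=[(0,1),(1,2),(2,3),(3,0),(4,5),(5,6),(6,7),(7,4),(0,4),(1,5),(2,6),(3,7)]
o=np.zeros((600,800,3),np.uint8)
for c,(x0,y0,x1,y1),ox in (("scene",(300,90,490,290),0),("side",(280,30,420,240),420)):
    im=cv2.imread(f"pics/{c}0.png")[y0:y1,x0:x1];S=2.1 if c=="scene" else 2.6
    im=cv2.resize(im,None,fx=S,fy=S,interpolation=2);U=(proj(ks[c],w(p,pts))-[x0,y0]+.5)*S
    for a,b in E_:cv2.line(im,tuple(U[a].astype(int)),tuple(U[b].astype(int)),(0,255,255),1)
    im=im[:600,:800-ox];o[:im.shape[0],ox:ox+im.shape[1]]=im
cv2.imwrite("pics/v2.png",o)
E
```

```text
scene [327.51851852 211.97530864] 81
side [360.86407767 196.31067961] 103
knob [ 0.6364 -0.0286  0.1781] [-0.3   0.66 -0.17 -0.65]
knob in chest: fwd of hinge 0.10302871129241124 y -0.22309729452457372 above rim 0.028096568184224485
vialA [ 0.583 -0.19   0.032] [-0.2  0.4 -0.1 -0.4]
vialB [ 0.643 -0.156  0.031] [ 0.1 -0.1  0.   0.1]
```

View pics/v2.png

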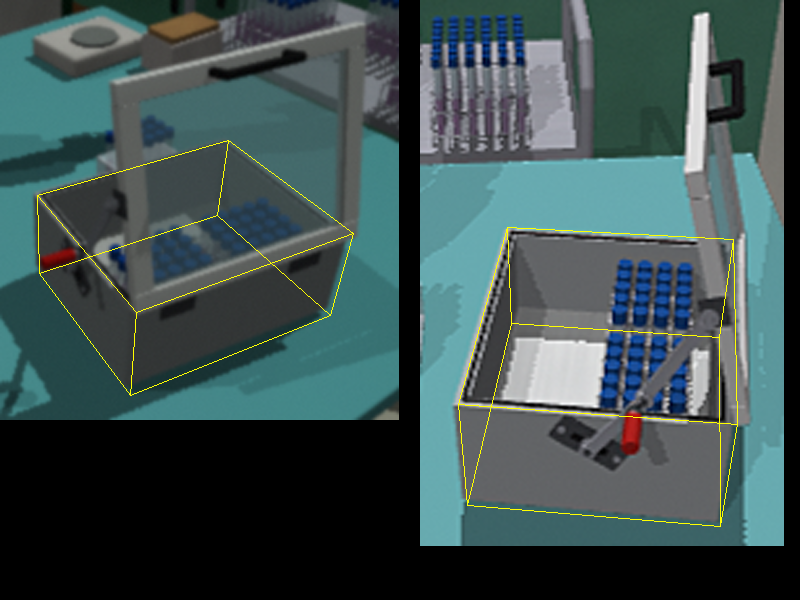

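```bash
cat >> h.py <<'E'
def pose():
    o=env.get_obs();return np.array(o["tool_pos"]),R.from_euler("xyz",o["tool_rot"],degrees=True)
def chestrot(yaw,lean):
    L=np.radians(lean);s,c=np.sin(L),np.cos(L)
    return R.from_euler("z",yaw)*R.from_matrix(np.array([[0,c,s],[1,0,0],[0,s,-c]]).T)
def rows(P0,R0,P1,R1,n,grip=87,digits=1):
    "n rows, straight line; returns rows and the pose reached with rounding"
    out=[];P,Q=np.array(P0),R0
    for i in range(n):
        d=Q.inv().apply((np.array(P1)-P)/(n-i))*1000;t=(Q.inv()*R1).as_rotvec()/(n-i)
        d=d.round(digits);t=t.round(3);out.append([grip,*d.tolist(),*t.tolist()]);P=P+Q.apply(d)/1000;Q=Q*R.from_rotvec(t)
    return out,P,Q
E
python3 - <<'E'
from h import *
P,Q=pose();yaw=-.1713
RD=chestrot(yaw,0);RL=chestrot(yaw,50)
K=np.array([.636,-.029,.178]);
T=w([K[0],K[1],yaw],[0,-.13,.1])[0]+[0,0,K[2]]
print(T,RD.as_euler("xyz",degrees=True),RL.as_euler("xyz",degrees=True))
Qm=R.from_euler("z",-45,degrees=True)*Q
Q2=R.from_euler("z",-72,degrees=True)*Q
for P1,R1,n in (([.25,.55,.40],Q,5),([.42,.27,.42],R.from_euler("z",-35,degrees=True)*Q,8),([.5,-.08,.40],RD,9),(T,RL,8)):
    r,P,Q=rows(P,Q,P1,R1,n,digits=0);print(r,P.round(3))
E
```

```text
[ 0.61383975 -0.15709732  0.278     ] [180.           0.          80.18523297] [-180.          -50.           80.18523297]
[[87, -8.0, -9.0, -40.0, 0.0, 0.0, 0.0], [87, -8.0, -10.0, -40.0, 0.0, 0.0, 0.0], [87, -8.0, -9.0, -40.0, 0.0, 0.0, 0.0], [87, -8.0, -10.0, -39.0, 0.0, 0.0, 0.0], [87, -8.0, -9.0, -40.0, 0.0, 0.0, 0.0]] [0.25 0.55 0.4 ]
[[87, -32.0, -25.0, -2.0, 0.0, -0.0, 0.076], [87, -34.0, -23.0, -3.0, 0.0, -0.0, 0.076], [87, -36.0, -20.0, -2.0, 0.0, -0.0, 0.076], [87, -37.0, -17.0, -3.0, 0.0, -0.0, 0.077], [87, -38.0, -15.0, -2.0, 0.0, -0.0, 0.076], [87, -39.0, -11.0, -3.0, 0.0, -0.0, 0.077], [87, -40.0, -9.0, -2.0, 0.0, -0.0, 0.076], [87, -41.0, -5.0, -3.0, 0.0, -0.0, 0.077]] [0.42 0.27 0.42]
[[87, -37.0, -15.0, 2.0, 0.0, -0.0, 0.086], [87, -38.0, -11.0, 2.0, 0.0, -0.0, 0.086], [87, -39.0, -8.0, 2.0, 0.0, -0.0, 0.085], [87, -40.0, -5.0, 2.0, 0.0, -0.0, 0.086], [87, -40.0, -1.0, 2.0, 0.0, -0.0, 0.085], [87, -40.0, 2.0, 3.0, 0.0, -0.0, 0.086], [87, -39.0, 6.0, 2.0, 0.0, -0.0, 0.085], [87, -39.0, 9.0, 3.0, 0.0, -0.0, 0.086], [87, -38.0, 12.0, 2.0, 0.0, -0.0, 0.085]] [ 0.5  -0.08  0.4 ]
[[87, -7.0, 16.0, 15.0, -0.0, 0.109, 0.0], [87, -9.0, 16.0, 14.0, -0.0, 0.109, 0.0], [87, -10.0, 16.0, 14.0, -0.0, 0.109, 0.0], [87, -12.0, 15.0, 12.0, -0.0, 0.109, 0.0], [87, -13.0, 16.0, 11.0, -0.0, 0.109, 0.0], [87, -14.0, 15.0, 9.0, -0.0, 0.109, 0.0], [87, -15.0, 16.0, 8.0, -0.0, 0.109, 0.0], [87, -16.0, 15.0, 7.0, -0.0, 0.11, 0.0]] [ 0.613 -0.157  0.277]
```

Request:
send_rows:
  plan:
    - [87,-8,-9,-40,0,0,0]
    - [87,-8,-10,-40,0,0,0]
    - [87,-8,-9,-40,0,0,0]
    - [87,-8,-10,-39,0,0,0]
    - [87,-8,-9,-40,0,0,0]

```text
time_s: 2.15
tool_pos: [0.2504, 0.5493, 0.4022]
tool_rot: [180.0, 0.0, 159.3]
force: [-1.4, 0.6, -0.0]
grip_width: 0.087
```

Request:
send_rows:
  plan:
    - [87,-32,-25,-2,0,0,0.076]
    - [87,-34,-23,-3,0,0,0.076]
    - [87,-36,-20,-2,0,0,0.076]
    - [87,-37,-17,-3,0,0,0.077]
    - [87,-38,-15,-2,0,0,0.076]
    - [87,-39,-11,-3,0,0,0.077]
    - [87,-40,-9,-2,0,0,0.076]
    - [87,-41,-5,-3,0,0,0.077]

```text
time_s: 2.95
tool_pos: [0.4203, 0.2686, 0.4207]
tool_rot: [180.0, -0.0, 124.2]
force: [-0.5, 0.1, 0.0]
grip_width: 0.087
```

Request:
send_rows:
  plan:
    - [87,-37,-15,2,0,0,0.086]
    - [87,-38,-11,2,0,0,0.086]
    - [87,-39,-8,2,0,0,0.085]
    - [87,-40,-5,2,0,0,0.086]
    - [87,-40,-1,2,0,0,0.085]
    - [87,-40,2,3,0,0,0.086]
    - [87,-39,6,2,0,0,0.085]
    - [87,-39,9,3,0,0,0.086]
    - [87,-38,12,2,0,0,0.085]
    - [87,0,0,0,0,0,0]

```text
time_s: 3.95
tool_pos: [0.4994, -0.0868, 0.4004]
tool_rot: [179.9, 0.1, 79.5]
force: [-0.8, 0.2, 0.2]
grip_width: 0.0867
```

Request:
send_rows:
  plan:
    - [87,-7,16,15,0,0.109,0]
    - [87,-9,16,14,0,0.109,0]
    - [87,-10,16,14,0,0.109,0]
    - [87,-12,15,12,0,0.109,0]
    - [87,-13,16,11,0,0.109,0]
    - [87,-14,15,9,0,0.109,0]
    - [87,-15,16,8,0,0.109,0]
    - [87,-16,15,7,0,0.11,0]
    - [87,0,0,0,0,0,0]
    - [87,0,0,0,0,0,0]

```text
time_s: 4.95
tool_pos: [0.6132, -0.1572, 0.2756]
tool_rot: [-179.7, -50.0, 79.9]
force: [-0.4, 0.6, 0.9]
grip_width: 0.0871
```

```bash
python3 - <<'E'
from h import *
o=env.get_obs();print(np.round(o["qpos"],1),o["tool_pos"],o["tool_rot"])
k=env.get_calibration("wrist");im=env.read_camera("wrist");cv2.imwrite("pics/w1.png",im[...,::-1]);np.savez("w1.npz",**k)
print(k["extrinsics"].round(3).tolist())
u,m=red(im);print(u,m.sum())
cv2.imwrite("pics/w1v.png",cv2.resize(im[...,::-1],(800,500),interpolation=2))
E
```

```text
[  9.3  33.8  41.4  77.4 -60.2 110.3  38.3] [ 0.61320369 -0.15715683  0.2755999 ] [-179.6853959   -50.04173993   79.94971036]
[[0.985, -0.143, 0.093, 0.598], [-0.171, -0.818, 0.55, -0.247], [-0.003, -0.557, -0.83, 0.452], [0.0, 0.0, 0.0, 1.0]]
[320.3006012  174.76953908] 499
```

View pics/w1v.png

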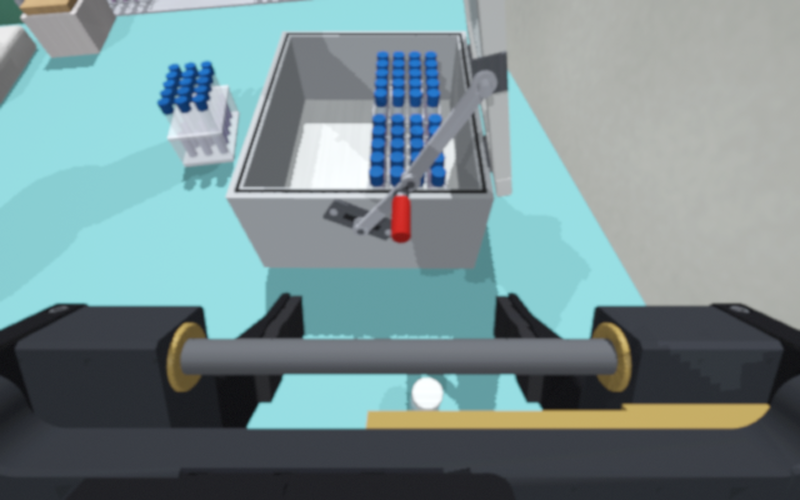

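```bash
python3 - <<'E'
import cv2,numpy as np
o=np.zeros((600,800,3),np.uint8)
def put(f,x0,y0,x1,y1,S,X,Y):
    im=cv2.resize(cv2.imread(f)[y0:y1,x0:x1],None,fx=S,fy=S,interpolation=2);im=cv2.convertScaleAbs(im,alpha=1.3,beta=10);im=im[:600-Y,:800-X];o[Y:Y+im.shape[0],X:X+im.shape[1]]=im
put("pics/w1.png",180,140,410,220,3.4,0,0)
put("pics/side0.png",285,135,415,240,3,0,280)
put("pics/scene0.png",305,170,435,275,3,400,280)
cv2.imwrite("pics/z1.png",o)
E
```

```text
(no output)
```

View pics/z1.png

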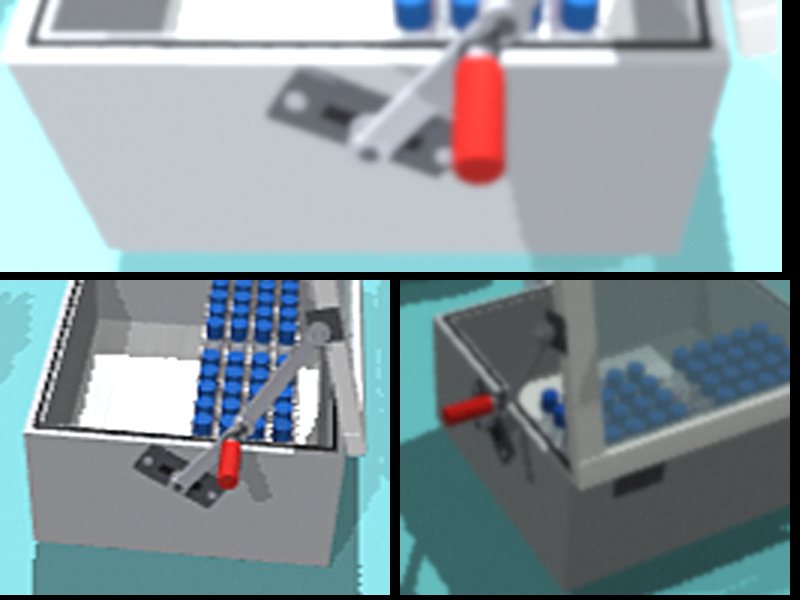

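```bash
python3 - <<'E'
from h import *
ks={c:env.get_calibration(c) for c in("scene","side")};ks["wrist"]=dict(np.load("w1.npz"))
cv=lambda u,v,S,x,y:np.array([(u+.5)/S-.5+x,(v+.5)/S-.5+y])
wr=lambda u,v:cv(u,v,3.4,180,140); si=lambda u,v:cv(u,v-280,3,285,135); sc=lambda u,v:cv(u-400,v-280,3,305,170)
a,b,c_,d=(-.14,-.17,.15),(.14,-.17,.15),(-.14,-.17,0),(.14,-.17,0)
C=[("wrist",wr(3,60),a),("wrist",wr(728,62),b),("wrist",wr(110,249),c_),("wrist",wr(682,253),d),
("side",si(28,432),a),("side",si(335,449),b),("side",si(37,541),c_),("side",si(331,566),d),
("scene",sc(435,320),a),("scene",sc(568,588),d)]
kn=[("scene",[327.52,211.98]),("side",[360.86,196.31]),("wrist",[320.3,174.77])]
W=dict(wrist=1.,side=1.5,scene=1.5)
print("knob tri",tri([(ks[c],u) for c,u in kn]).x.round(4))
def res(q,raw=0):
    e=[(proj(ks[c],w(q[:3],P))[0]-u)*(1 if raw else W[c]) for c,u,P in C]
    e+=[(proj(ks[c],w(q[:3],[.14-q[3],-.219,.15+q[4]]))[0]-u)*(1 if raw else 2*W[c]) for c,u in kn]
    return np.concatenate(e)
s=least_squares(res,[.638,.1975,-.17,.1,.028]);q=s.x;print("fit",q.round(4));print(res(q,1).reshape(-1,2).round(1).tolist())
J=np.linalg.inv(s.jac.T@s.jac);print("sd/px",np.sqrt(np.diag(J)).round(4))
np.save("p.npy",q)
def wall(k,u,y): # intersection of pixel ray with chest plane y -> (fwd, up)
    f=lambda X:proj(k,w(q[:3],[.14-X[0],y,.15+X[1]]))[0]-u
    return least_squares(f,[.14,-.03]).x.round(4)
k=ks["wrist"]
for n,u,v,y in (("scr1",295,101,-.172),("scr2",445,157,-.172),("washer",368,130,-.175),("washer",368,130,-.18),("pinend",369,153,-.185),("pinend",369,153,-.19)):print(n,wall(k,wr(u,v),y))
for n,u,v,y in (("s scr1",146,460,-.172),("s scr2",209,497,-.172),("s pin",178,487,-.19)):print(n,wall(ks["side"],si(u,v),y))
E
```

```text
knob tri [ 0.6364 -0.0284  0.1781]
fit [ 0.6327  0.1989 -0.1735  0.0979  0.024 ]
[[-0.3, -0.7], [1.1, -1.4], [1.1, 3.5], [-3.1, 2.4], [-1.8, -0.7], [2.9, 1.6], [-1.2, 1.9], [-1.9, 1.9], [0.2, -1.6], [-0.2, 4.0], [1.1, 1.2], [-0.5, -0.7], [-0.6, -0.6]]
sd/px [0.0009 0.0005 0.0047 0.0008 0.0008]
scr1 [ 0.1706 -0.0235]
scr2 [ 0.1113 -0.0608]
washer [ 0.1424 -0.0384]
washer [ 0.1416 -0.0321]
pinend [ 0.1416 -0.0408]
pinend [ 0.1408 -0.0342]
s scr1 [ 0.1702 -0.0229]
s scr2 [ 0.113  -0.0622]
s pin [ 0.1399 -0.0356]
```

```bash
cat > fit.py <<'E'
from h import *
ks={c:env.get_calibration(c) for c in("scene","side")};ks["wrist"]=dict(np.load("w1.npz"))
cv=lambda u,v,S,x,y:np.array([(u+.5)/S-.5+x,(v+.5)/S-.5+y])
wr=lambda u,v:cv(u,v,3.4,180,140); si=lambda u,v:cv(u,v-280,3,285,135); sc=lambda u,v:cv(u-400,v-280,3,305,170)
a,b,c_,d,e_=(-.14,-.17,.15),(.14,-.17,.15),(-.14,-.17,0),(.14,-.17,0),(-.14,.17,.15)
C=[("wrist",wr(3,60),a),("wrist",wr(728,62),b),("wrist",wr(110,249),c_),("wrist",wr(682,253),d),
("side",si(28,432),a),("side",si(335,449),b),("side",si(37,541),c_),("side",si(331,566),d),
("scene",sc(435,320),a),("scene",sc(568,588),d),("wrist",cv(285,33,1.25,0,0),e_),("side",[313.7,118.4],e_)]
kn=[("scene",[327.52,211.98]),("side",[360.86,196.31]),("wrist",[320.3,174.77])]
W=dict(wrist=1.,side=1.5,scene=1.5)
def res(q,raw=0):
    e=[(proj(ks[c],w(q[:3],(*P[:2],P[2] or q[5])))[0]-u)*(1 if raw else W[c]) for c,u,P in C]
    e+=[(proj(ks[c],w(q[:3],[.14-q[3],-.219,.15+q[4]]))[0]-u)*(1 if raw else 2*W[c]) for c,u in kn]
    return np.concatenate(e)
def wall(q,k,u,y):
    f=lambda X:proj(k,w(q[:3],[.14-X[0],y,.15+X[1]]))[0]-u
    return least_squares(f,[.14,-.03]).x.round(4)
E
python3 - <<'E'
from fit import *
s=least_squares(res,[.638,.1975,-.17,.1,.028,.0],loss="soft_l1");q=s.x;print("fit",q.round(4));print(res(q,1).reshape(-1,2).round(1).tolist())
np.save("p.npy",q);k=ks["wrist"]
for n,u,v,y in (("scr1",295,101,-.174),("scr2",445,157,-.174),("washer",368,130,-.175),("washer",368,130,-.18),("pinend",369,153,-.185),("pinend",369,153,-.19)):print(n,wall(q,k,wr(u,v),y))
for n,u,v,y in (("s scr1",146,460,-.174),("s scr2",209,497,-.174),("s pin",178,487,-.19)):print(n,wall(q,ks["side"],si(u,v),y))
# lid pin in wrist view
for y in(-.18,-.185,-.19):print("lidpin",wall(q,k,cv(485,80,1.25,0,0),y), wall(q,ks["side"],si(320,331),y))
E
```

```text
fit [ 0.6359  0.1953 -0.1807  0.0993  0.027   0.0139]
[[1.3, 0.4], [3.4, 0.9], [-0.0, 0.2], [-0.0, 0.1], [-1.1, -0.2], [3.9, 2.7], [-0.8, -0.8], [-0.5, -0.3], [-0.0, -1.1], [-0.7, 1.7], [-0.7, -1.8], [-0.7, -1.3], [0.1, 0.8], [-0.2, -0.6], [-0.0, -0.0]]
scr1 [ 0.1718 -0.0178]
scr2 [ 0.1136 -0.0539]
washer [ 0.1444 -0.0346]
washer [ 0.1435 -0.0283]
pinend [ 0.1435 -0.0369]
pinend [ 0.1426 -0.0303]
s scr1 [ 0.1722 -0.0186]
s scr2 [ 0.1153 -0.0572]
s pin [ 0.1421 -0.0327]
lidpin [0.0384 0.1385] [0.0364 0.1366]
lidpin [0.0395 0.1417] [0.0367 0.1402]
lidpin [0.0407 0.1448] [0.037  0.1439]
```

```bash
cat >> fit.py <<'E'
ex=[("wrist",wr(370,129),(0,-.174,.115)),("side",si(177.5,478.5),(0,-.174,.115)),
("wrist",cv(485,80,1.25,0,0),(.14-.0361,-.181,.2853)),("side",si(320,331),(.14-.0361,-.181,.2853))]
C+=ex
E
python3 - <<'E'
from fit import *
s=least_squares(res,[.638,.1975,-.17,.1,.028,.0],loss="soft_l1");q=s.x;print("fit",q.round(4));print(res(q,1).reshape(-1,2).round(1).tolist())
np.save("p.npy",q);k=ks["wrist"]
A,B=wall(q,k,wr(295,101),-.174),wall(q,k,wr(445,157),-.174);print("slot ang",np.degrees(np.arctan2(*(A-B)[::-1])),A,B)
F=[]
for n,u,v,y in (("washer",368,130,-.177),("pinend",369,153,-.188)):print(n,wall(q,k,wr(u,v),y))
# model: foot at slot middle + s*dir
pin=np.array([.0361,.1353])
a=np.radians(32);Kn=q[3:5]
for sl in np.arange(-13,14,3.25)/1000:
    F=np.array([.14,-.035])+sl*np.array([np.cos(a),np.sin(a)]);d=np.hypot(*(pin-F))
    L1=least_squares(lambda L:L**2+.11**2+2*L*.11*np.cos(.14)-d*d,[.09]).x[0]
    # knee rear/below of line
    t=(pin-F)/d;nrm=np.array([-t[1],t[0]]); 
    h=L1*.11*np.sin(.14)/d; x=np.sqrt(L1**2-h*h)
    kn=[F+t*x+sg*nrm*h for sg in(1,-1)]; knee=min(kn,key=lambda z:z[0])
    print(round(sl*1e3,1),"F",F.round(4),"L1",L1.round(4),"knee",knee.round(4),"knob-F",np.hypot(*(Kn-F)).round(4),"ang off lower arm",np.degrees(np.arctan2(*(Kn-F)[::-1])-np.arctan2(*(knee-F)[::-1])).round(1))
print(Kn)
E
```

```text
fit [ 0.6348  0.196  -0.1805  0.0982  0.0264  0.0132]
[[0.5, 0.2], [2.5, 0.7], [-0.5, 0.2], [-0.8, 0.1], [-1.5, -0.3], [3.5, 2.6], [-1.1, -0.8], [-0.9, -0.3], [-0.0, -1.3], [-0.8, 1.6], [-1.3, -1.9], [-1.0, -1.4], [1.8, -0.3], [1.1, -0.8], [0.7, 3.6], [-0.4, 0.6], [0.2, 0.9], [-0.2, -0.6], [-0.0, -0.0]]
slot ang 31.722312337791617 [ 0.1708 -0.0183] [ 0.1124 -0.0544]
washer [ 0.1429 -0.0326]
pinend [ 0.1419 -0.0335]
-13.0 F [ 0.129  -0.0419] L1 0.0905 knee [0.0809 0.0348] knob-F 0.0749 ang off lower arm -7.8
-9.8 F [ 0.1317 -0.0402] L1 0.0903 knee [0.0825 0.0356] knob-F 0.0746 ang off lower arm -6.3
-6.5 F [ 0.1345 -0.0384] L1 0.0902 knee [0.0842 0.0364] knob-F 0.0743 ang off lower arm -4.7
-3.2 F [ 0.1372 -0.0367] L1 0.09 knee [0.0858 0.0372] knob-F 0.0742 ang off lower arm -3.2
0.0 F [ 0.14  -0.035] L1 0.09 knee [0.0874 0.038 ] knob-F 0.0743 ang off lower arm -1.6
3.2 F [ 0.1428 -0.0333] L1 0.09 knee [0.0889 0.0388] knob-F 0.0745 ang off lower arm -0.0
6.5 F [ 0.1455 -0.0316] L1 0.09 knee [0.0905 0.0397] knob-F 0.0748 ang off lower arm 1.5
9.8 F [ 0.1483 -0.0298] L1 0.0901 knee [0.0921 0.0406] knob-F 0.0753 ang off lower arm 3.0
13.0 F [ 0.151  -0.0281] L1 0.0903 knee [0.0936 0.0415] knob-F 0.0759 ang off lower arm 4.5
[0.0982404  0.02644791]
```

```bash
cat > arc.py <<'E'
from h import *
q=np.load("p.npy");yaw=q[2];LEAN=26
RG=chestrot(yaw,LEAN);go=env.grip_point_offset
def tcp(f,u,y=-.221,back=0): # TCP for grasp point at fwd,up (m)
    return w(q[:3],[.14-f,y,.15+u])[0]+RG.apply([0,0,go-back])
def chest(P): # grasp point in fwd, y, up (mm) from TCP pos
    o,r=pose();g=P-r.apply([0,0,go]);d=R.from_euler("z",-yaw).apply(g-[q[0],q[1],0]);return np.array([.14-d[0],d[1],d[2]-.15])*1000
E
python3 - <<'E'
from arc import *
P,Q=pose();K=q[3:5]
for T,n in ((tcp(*K,back=.1),5),(tcp(*K,back=.03),4),(tcp(*K),5)):
    r,P,Q=rows(P,Q,T,RG,n,grip=50);print(r,P.round(4),T.round(4))
print(w(q[:3],[-.068,-.219,.082]))
# lid model: knob arc angle -> lid
F=np.array([.142,-.034]);L1=.09;L2=.11
from scipy.optimize import brentq
for th in range(126,-35,-10):
    knee=F+L1*np.array([np.cos(np.radians(th)),np.sin(np.radians(th))])
    f=lambda l:np.hypot(*(.14*np.array([np.cos(l),np.sin(l)])-knee))-L2
    ls=np.linspace(-.1,1.5,321);v=[f(l) for l in ls]
    print(th,[round(brentq(f,ls[i],ls[i+1]),3) for i in range(320) if v[i]*v[i+1]<0],end="; ")
E
```

```text
[[50, 7.7, 0.1, 18.1, -0.001, -0.084, 0.002], [50, 9.1, 0.0, 17.4, -0.001, -0.084, 0.002], [50, 10.6, -0.0, 16.5, -0.001, -0.084, 0.002], [50, 11.9, -0.1, 15.6, -0.002, -0.083, 0.002], [50, 13.2, -0.1, 14.5, -0.001, -0.084, 0.001]] [ 0.6298 -0.064   0.2496] [ 0.6298 -0.064   0.2495]
[[50, -0.0, 0.0, 17.5, -0.0, 0.0, 0.0], [50, -0.0, 0.0, 17.5, -0.0, 0.0, 0.0], [50, -0.0, 0.0, 17.5, -0.0, 0.0, 0.0], [50, -0.0, 0.0, 17.5, -0.0, 0.0, 0.0]] [ 0.6353 -0.0338  0.1867] [ 0.6353 -0.0338  0.1866]
[[50, -0.0, 0.0, 6.0, -0.0, 0.0, 0.0], [50, -0.0, 0.0, 6.0, -0.0, 0.0, 0.0], [50, -0.0, 0.0, 6.0, -0.0, 0.0, 0.0], [50, -0.0, 0.0, 6.0, -0.0, 0.0, 0.0], [50, -0.0, 0.1, 6.0, -0.0, 0.0, 0.0]] [ 0.6377 -0.0209  0.1597] [ 0.6377 -0.0209  0.1596]
[[ 0.52857098 -0.00726827  0.082     ]]
126 [1.309]; 116 [1.305]; 106 [1.262]; 96 [1.192]; 86 [1.105]; 76 [1.006]; 66 [0.898]; 56 [0.785]; 46 [0.669]; 36 [0.552]; 26 [0.436]; 16 [0.325]; 6 [0.223]; -4 [0.132]; -14 [0.058]; -24 [0.001]; -34 [-0.039];
```

Request:
send_rows:
  plan:
    - [50,7.7,0.1,18.1,-0.001,-0.084,0.002]
    - [50,9.1,0,17.4,-0.001,-0.084,0.002]
    - [50,10.6,0,16.5,-0.001,-0.084,0.002]
    - [50,11.9,-0.1,15.6,-0.002,-0.083,0.002]
    - [50,13.2,-0.1,14.5,-0.001,-0.084,0.001]
    - [50,0,0,17.5,0,0,0]
    - [50,0,0,17.5,0,0,0]
    - [50,0,0,10,0,0,0]
    - [50,0,0,5,0,0,0]
    - [50,0,0,0,0,0,0]
    - [50,0,0,0,0,0,0]
    - [50,0,0,0,0,0,0]

```text
time_s: 6.2
tool_pos: [0.6339, -0.0441, 0.2047]
tool_rot: [180.0, -26.0, 79.5]
force: [0.2, -0.0, 0.4]
grip_width: 0.0499
```

```bash
python3 - <<'E'
from arc import *
o=env.get_obs();print(np.round(o["qpos"],1),o["tool_pos"],o["tool_rot"],np.round(o["force"],2))
print("chest fwd,y,up of grasp",chest(pose()[0]).round(1), "target tcp",tcp(*q[3:5],back=.05),RG.as_euler("xyz",degrees=True))
k=env.get_calibration("wrist");im=env.read_camera("wrist");cv2.imwrite("pics/w2.png",im[...,::-1]);np.savez("w2.npz",**k)
u,m=red(im);print(u,m.sum())
pk=proj(k,w(q[:3],[.14-q[3],-.219,.15+q[4]]));print("pred knob px",pk)
s=im.copy()
im2=env.read_camera("side");cv2.imwrite("pics/s2.png",im2[...,::-1])
o=np.zeros((600,800,3),np.uint8);o[:300,:480]=cv2.resize(s,(480,300))[...,::-1]
z=cv2.resize(im2[110:260,270:450],None,fx=2,fy=2,interpolation=2)[...,::-1];o[300:600,:360]=z
z=cv2.resize(s[120:330,230:410],None,fx=2.2,fy=2.2,interpolation=2)[...,::-1];z=z[:,:396];o[300-100:300-100+400,400:796]=z[:400]
cv2.imwrite("pics/v4.png",o)
E
```

```text
[-18.4  22.5  45.8  89.1 -41.1  84.9  23.3] [ 0.63387697 -0.04407024  0.2047048 ] [179.96524256 -26.00579816  79.54740646] [ 0.18 -0.03  0.38]
chest fwd,y,up of grasp [  97.8 -244.5   71.5] target tcp [ 0.63372385 -0.04244204  0.20458016] [180.         -26.          79.65595639]
[318.91147787 216.81245311] 1333
pred knob px [[318.86874038 216.76696504]]
```

View pics/v4.png

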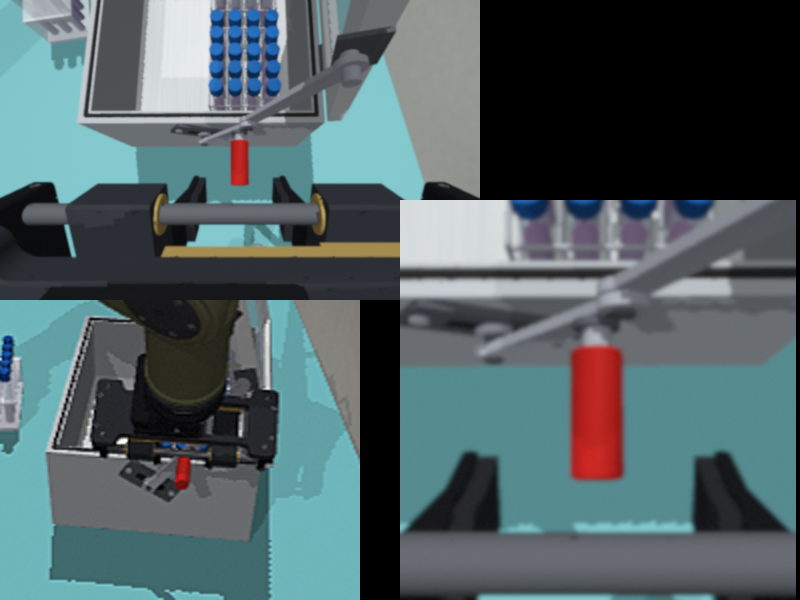

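Request:
send_rows:
  plan:
    - [50,0.3,0,10,0,0,0]
    - [50,0.3,-0.1,10,0,0,0]
    - [50,0.3,-0.1,10,0,0,0]
    - [50,0.3,-0.1,8,0,0,0]
    - [50,0.2,-0.1,7,0,0,0]
    - [50,0,0,5,0,0,0]
    - [50,0,0,0,0,0,0]
    - [50,0,0,0,0,0,0]

```text
time_s: 7.1
tool_pos: [0.6374, -0.0203, 0.1596]
tool_rot: [-180.0, -26.0, 79.6]
force: [-0.0, 0.3, 0.5]
grip_width: 0.0498
```

```bash
python3 - <<'E'
from arc import *
o=env.get_obs();print(np.round(o["force"],2));print(chest(pose()[0]).round(1),q[3:5])
k=env.get_calibration("wrist");im=env.read_camera("wrist");u,m=red(im);print(u,m.sum(),proj(k,w(q[:3],[.14-q[3],-.219,.15+q[4]])))
z=cv2.resize(im[180:380,200:440],None,fx=2.5,fy=2.5,interpolation=2)[...,::-1];cv2.imwrite("pics/v5.png",z)
E
```

```text
[-0.03  0.28  0.49]
[  98.6 -220.5   26.4] [0.0982404  0.02644791]
[320.51768868 240.27476415] 1696 [[320.38314871 247.97183469]]
```

View pics/v5.png

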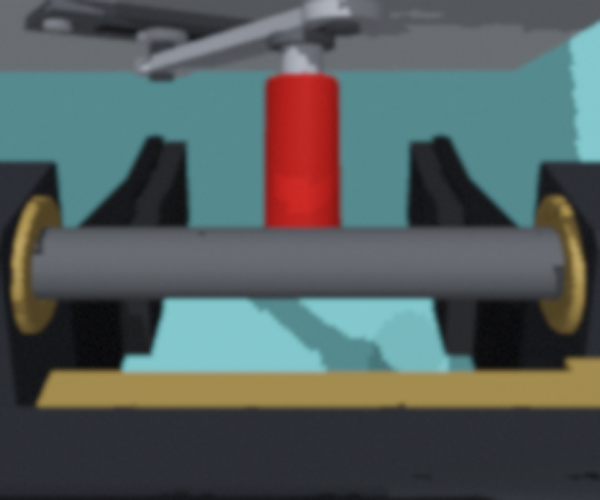

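Request:
send_rows:
  plan:
    - [30,0,0.3,0,0,0,0]
    - [22,0,0.2,0,0,0,0]
    - [18,0,0,0,0,0,0]
    - [14,0,0,0,0,0,0]
    - [10,0,0,0,0,0,0]
    - [10,0,0,0,0,0,0]
    - [10,0,0,0,0,0,0]
  grip_force: 6

```text
time_s: 7.85
tool_pos: [0.6382, -0.0205, 0.1596]
tool_rot: [180.0, -26.0, 79.6]
force: [1.3, -0.7, -1.0]
grip_width: 0.0177
```

```bash
cat > step.py <<'E'
import sys
from arc import *
# usage: Fx Fz deg/row n r  : rows along the arc about F (mm), from the current grasp point
Fx,Fz,dg,n,r=map(float,sys.argv[1:6]);n=int(n)
o=env.get_obs();g=chest(np.array(o["tool_pos"]));f=R.from_euler("z",-yaw).apply(o["force"])
v=np.array([g[0]-Fx,g[2]-Fz]);th=np.arctan2(v[1],v[0]);e=v/np.hypot(*v);t=np.array([e[1],-e[0]]);fc=np.array([-f[0],f[2]])
print("g",g.round(2),"th",np.degrees(th).round(1),"r",np.hypot(*v).round(2),"F out",(fc@e).round(1),"F along",(fc@t).round(1),"Fy",f[1].round(1))
P,Q=pose();c=np.array([Fx,Fz])+v;L=np.radians(LEAN)
y0=g[1];out=[]
acc=np.zeros(3);done=np.zeros(3)
for i in range(n):
    a=th-np.radians(dg)*(i+1);rr=np.hypot(*v)+(r-np.hypot(*v))*min(1,(i+1)/6)
    p=np.array([Fx,Fz])+rr*np.array([np.cos(a),np.sin(a)]);d=p-(np.array([Fx,Fz])+v)
    want=np.array([np.sin(L)*d[1],-d[0],-np.cos(L)*d[1]]);s=(want-done).round(1);done+=s;out.append([10,*s.tolist(),0,0,0])
print(out)
E
python3 step.py 142 -34 0.8 10 74.5
```

```text
g [  97.8  -220.53   26.37] th 126.2 r 74.82 F out -0.0 F along -1.8 Fy -0.4
[[10, 0.2, -0.9, -0.5, 0, 0, 0], [10, 0.3, -0.9, -0.5, 0, 0, 0], [10, 0.2, -0.9, -0.5, 0, 0, 0], [10, 0.3, -0.9, -0.5, 0, 0, 0], [10, 0.2, -0.9, -0.4, 0, 0, 0], [10, 0.2, -0.9, -0.5, 0, 0, 0], [10, 0.2, -0.9, -0.5, 0, 0, 0], [10, 0.3, -0.9, -0.4, 0, 0, 0], [10, 0.2, -0.9, -0.5, 0, 0, 0], [10, 0.2, -0.9, -0.4, 0, 0, 0]]
```

Request:
send_rows:
  plan:
    - [10,0,0,0,0,0,0]
    - [10,0,0,0,0,0,0]
    - [10,0.2,-0.9,-0.5,0,0,0]
    - [10,0.3,-0.9,-0.5,0,0,0]
    - [10,0.2,-0.9,-0.5,0,0,0]
    - [10,0.3,-0.9,-0.5,0,0,0]
  grip_force: 15

```text
time_s: 8.45
tool_pos: [0.6347, -0.0198, 0.162]
tool_rot: [180.0, -26.0, 79.6]
force: [5.3, -1.0, -1.0]
grip_width: 0.0167
```

```bash
python3 step.py 142 -34 0.8 10 74.5
```

```text
g [ 101.36 -220.48   28.78] th 122.9 r 74.78 F out 2.1 F along -5.1 Fy -0.1
[[10, 0.2, -0.9, -0.5, 0, 0, 0], [10, 0.3, -0.9, -0.4, 0, 0, 0], [10, 0.2, -0.9, -0.5, 0, 0, 0], [10, 0.2, -1.0, -0.4, 0, 0, 0], [10, 0.2, -0.9, -0.4, 0, 0, 0], [10, 0.2, -0.9, -0.4, 0, 0, 0], [10, 0.2, -1.0, -0.5, 0, 0, 0], [10, 0.2, -0.9, -0.4, 0, 0, 0], [10, 0.2, -0.9, -0.4, 0, 0, 0], [10, 0.2, -1.0, -0.4, 0, 0, 0]]
```

Request:
send_rows:
  plan:
    - [10,0.2,-0.9,-0.5,0,0,0]
    - [10,0.3,-0.9,-0.4,0,0,0]
    - [10,0.2,-0.9,-0.5,0,0,0]
    - [10,0.2,-1.0,-0.4,0,0,0]
    - [10,0.2,-0.9,-0.4,0,0,0]
    - [10,0.2,-0.9,-0.4,0,0,0]

```text
time_s: 9.05
tool_pos: [0.6291, -0.0187, 0.1651]
tool_rot: [180.0, -26.0, 79.6]
force: [5.0, -1.9, 0.6]
grip_width: 0.0168
```

```bash
python3 step.py 142 -34 1 12 74.5
```

```text
g [ 107.01 -220.43   31.92] th 118.0 r 74.63 F out 3.1 F along -4.4 Fy -1.0
[[10, 0.3, -1.2, -0.5, 0, 0, 0], [10, 0.2, -1.1, -0.5, 0, 0, 0], [10, 0.2, -1.2, -0.5, 0, 0, 0], [10, 0.3, -1.2, -0.5, 0, 0, 0], [10, 0.2, -1.2, -0.4, 0, 0, 0], [10, 0.2, -1.2, -0.5, 0, 0, 0], [10, 0.2, -1.2, -0.4, 0, 0, 0], [10, 0.2, -1.3, -0.4, 0, 0, 0], [10, 0.2, -1.2, -0.4, 0, 0, 0], [10, 0.2, -1.2, -0.3, 0, 0, 0], [10, 0.1, -1.3, -0.4, 0, 0, 0], [10, 0.2, -1.2, -0.3, 0, 0, 0]]
```

Request:
send_rows:
  plan:
    - [10,0.3,-1.1,-0.6,0,0,0]
    - [10,0.3,-1.1,-0.6,0,0,0]
    - [10,0.3,-1.1,-0.5,0,0,0]
    - [10,0.3,-1.2,-0.5,0,0,0]
    - [10,0.2,-1.2,-0.5,0,0,0]
    - [10,0.2,-1.2,-0.5,0,0,0]

```text
time_s: 9.65
tool_pos: [0.622, -0.0174, 0.1684]
tool_rot: [-180.0, -26.0, 79.6]
force: [4.5, -1.6, 1.1]
grip_width: 0.0166
```

```bash
python3 step.py 142 -34 1 12 75.2
```

```text
g [ 114.24 -220.34   35.24] th 111.8 r 74.6 F out 2.8 F along -4.0 Fy -0.8
[[10, 0.2, -1.2, -0.5, 0, 0, 0], [10, 0.3, -1.2, -0.5, 0, 0, 0], [10, 0.2, -1.2, -0.5, 0, 0, 0], [10, 0.2, -1.2, -0.4, 0, 0, 0], [10, 0.3, -1.2, -0.5, 0, 0, 0], [10, 0.2, -1.2, -0.4, 0, 0, 0], [10, 0.1, -1.3, -0.3, 0, 0, 0], [10, 0.2, -1.3, -0.3, 0, 0, 0], [10, 0.1, -1.2, -0.3, 0, 0, 0], [10, 0.1, -1.3, -0.2, 0, 0, 0], [10, 0.1, -1.3, -0.2, 0, 0, 0], [10, 0.1, -1.3, -0.3, 0, 0, 0]]
```

```bash
python3 - <<'E'
from arc import *
im=env.read_camera("wrist");u,m=red(im);print(u,m.sum());s=env.read_camera("side");k=env.get_calibration("side")
z=np.zeros((500,800,3),np.uint8);z[:,:600]=cv2.resize(im[180:380,200:440],None,fx=2.5,fy=2.5,interpolation=2)[...,::-1]
z[:270,600:800]=cv2.resize(s[30:165+30,340:440],(200,330))[:270,:,::-1]
cv2.imwrite("pics/v6.png",z)
E
```

```text
[319.96226415 240.46026301] 1749
```

View pics/v6.png

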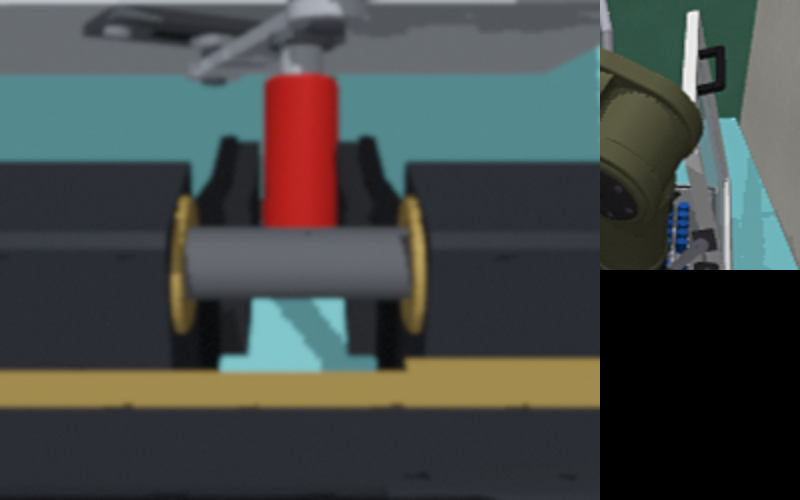

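Request:
send_rows:
  plan:
    - [10,0.3,-1.2,-0.6,0,0,0]
    - [10,0.3,-1.2,-0.5,0,0,0]
    - [10,0.2,-1.2,-0.5,0,0,0]
    - [10,0.2,-1.2,-0.4,0,0,0]
    - [10,0.3,-1.2,-0.5,0,0,0]
    - [10,0.2,-1.2,-0.4,0,0,0]
    - [10,0.1,-1.3,-0.3,0,0,0]
    - [10,0.2,-1.3,-0.3,0,0,0]
    - [10,0.1,-1.2,-0.3,0,0,0]

```text
time_s: 10.65
tool_pos: [0.6109, -0.0152, 0.1723]
tool_rot: [-179.9, -26.0, 79.6]
force: [2.3, -2.3, -0.2]
grip_width: 0.0169
```

```bash
python3 step.py 142 -34 1.5 12 75.2
```

```text
g [ 125.59 -220.27   39.06] th 102.7 r 74.88 F out 0.4 F along -2.7 Fy -1.8
[[10, 0.2, -1.9, -0.4, 0, 0, 0], [10, 0.2, -1.9, -0.4, 0, 0, 0], [10, 0.1, -2.0, -0.3, 0, 0, 0], [10, 0.2, -1.9, -0.3, 0, 0, 0], [10, 0.1, -2.0, -0.2, 0, 0, 0], [10, 0.1, -1.9, -0.2, 0, 0, 0], [10, 0.0, -2.0, -0.1, 0, 0, 0], [10, 0.0, -1.9, -0.0, 0, 0, 0], [10, 0.0, -2.0, -0.0, 0, 0, 0], [10, 0.0, -2.0, 0.0, 0, 0, 0], [10, -0.0, -1.9, 0.1, 0, 0, 0], [10, -0.1, -2.0, 0.2, 0, 0, 0]]
```

Request:
send_rows:
  plan:
    - [10,0.2,-1.9,-0.4,0,0,0]
    - [10,0.1,-1.9,-0.3,0,0,0]
    - [10,0.1,-2.0,-0.3,0,0,0]
    - [10,0.1,-1.9,-0.2,0,0,0]
    - [10,0.1,-2.0,-0.2,0,0,0]
    - [10,0.1,-1.9,-0.1,0,0,0]
    - [10,0,-2.0,-0.1,0,0,0]
    - [10,0,-1.9,0,0,0,0]

```text
time_s: 11.45
tool_pos: [0.5957, -0.0124, 0.1742]
tool_rot: [-179.9, -26.0, 79.6]
force: [1.8, -1.0, -0.7]
grip_width: 0.0172
```

```bash
python3 step.py 142 -34 1.5 12 75
```

```text
g [ 141.03 -220.23   40.98] th 90.7 r 74.99 F out -0.6 F along -1.9 Fy -0.7
[[10, 0.0, -2.0, -0.0, 0, 0, 0], [10, -0.0, -1.9, 0.0, 0, 0, 0], [10, -0.1, -2.0, 0.1, 0, 0, 0], [10, -0.0, -1.9, 0.2, 0, 0, 0], [10, -0.1, -2.0, 0.2, 0, 0, 0], [10, -0.1, -1.9, 0.2, 0, 0, 0], [10, -0.2, -2.0, 0.3, 0, 0, 0], [10, -0.1, -1.9, 0.3, 0, 0, 0], [10, -0.2, -1.9, 0.3, 0, 0, 0], [10, -0.2, -1.9, 0.5, 0, 0, 0], [10, -0.2, -1.9, 0.4, 0, 0, 0], [10, -0.3, -1.9, 0.5, 0, 0, 0]]
```

Forces are tiny; continuing.

Request:
send_rows:
  plan:
    - [10,0,-2.0,0,0,0,0]
    - [10,0,-1.9,0,0,0,0]
    - [10,-0.1,-2.0,0.1,0,0,0]
    - [10,0,-1.9,0.2,0,0,0]
    - [10,-0.1,-2.0,0.2,0,0,0]
    - [10,-0.1,-1.9,0.2,0,0,0]
    - [10,-0.2,-2.0,0.3,0,0,0]
    - [10,-0.1,-1.9,0.3,0,0,0]

```text
time_s: 12.25
tool_pos: [0.5804, -0.0096, 0.1727]
tool_rot: [-179.9, -26.0, 79.6]
force: [0.7, -0.3, -1.4]
grip_width: 0.0173
```

```bash
python3 step.py 142 -34 1.5 12 74.8
```

```text
g [ 156.61 -220.22   39.53] th 78.8 r 74.96 F out -1.5 F along -0.4 Fy -0.1
[[10, -0.2, -1.9, 0.4, 0, 0, 0], [10, -0.2, -1.9, 0.4, 0, 0, 0], [10, -0.2, -1.9, 0.5, 0, 0, 0], [10, -0.3, -1.9, 0.5, 0, 0, 0], [10, -0.3, -1.8, 0.6, 0, 0, 0], [10, -0.3, -1.9, 0.6, 0, 0, 0], [10, -0.3, -1.8, 0.6, 0, 0, 0], [10, -0.3, -1.8, 0.7, 0, 0, 0], [10, -0.4, -1.8, 0.7, 0, 0, 0], [10, -0.3, -1.8, 0.8, 0, 0, 0], [10, -0.4, -1.7, 0.8, 0, 0, 0], [10, -0.4, -1.7, 0.8, 0, 0, 0]]
```

Request:
send_rows:
  plan:
    - [10,-0.2,-1.9,0.4,0,0,0]
    - [10,-0.2,-1.9,0.4,0,0,0]
    - [10,-0.2,-1.9,0.5,0,0,0]
    - [10,-0.3,-1.9,0.5,0,0,0]
    - [10,-0.3,-1.8,0.6,0,0,0]
    - [10,-0.3,-1.9,0.6,0,0,0]
    - [10,-0.3,-1.8,0.6,0,0,0]
    - [10,-0.3,-1.8,0.7,0,0,0]

```text
time_s: 13.05
tool_pos: [0.5657, -0.007, 0.168]
tool_rot: [-179.9, -26.0, 79.6]
force: [-0.0, -0.6, -0.3]
grip_width: 0.017
```

```bash
python3 step.py 142 -34 1.5 12 74.6
```

```text
g [ 171.48 -220.25   34.76] th 66.8 r 74.81 F out -0.3 F along 0.0 Fy -0.6
[[10, -0.4, -1.8, 0.7, 0, 0, 0], [10, -0.3, -1.7, 0.8, 0, 0, 0], [10, -0.4, -1.8, 0.9, 0, 0, 0], [10, -0.5, -1.7, 0.8, 0, 0, 0], [10, -0.4, -1.6, 0.9, 0, 0, 0], [10, -0.5, -1.7, 1.0, 0, 0, 0], [10, -0.4, -1.6, 0.9, 0, 0, 0], [10, -0.5, -1.6, 1.0, 0, 0, 0], [10, -0.5, -1.6, 1.0, 0, 0, 0], [10, -0.5, -1.6, 1.1, 0, 0, 0], [10, -0.6, -1.5, 1.1, 0, 0, 0], [10, -0.5, -1.5, 1.2, 0, 0, 0]]
```

```bash
python3 - <<'E'
from arc import *
im=env.read_camera("wrist");u,m=red(im);print(u,m.sum());s=env.read_camera("scene")
z=np.zeros((400,800,3),np.uint8);z[:,:480]=cv2.resize(im[180:380,200:440],(480,400),interpolation=2)[...,::-1]
z[:,480:800]=cv2.resize(s[80:290,320:488],(320,400),interpolation=2)[...,::-1]
cv2.imwrite("pics/v7.png",z)
E
```

```text
[319.07006726 240.77466368] 1784
```

View pics/v7.png

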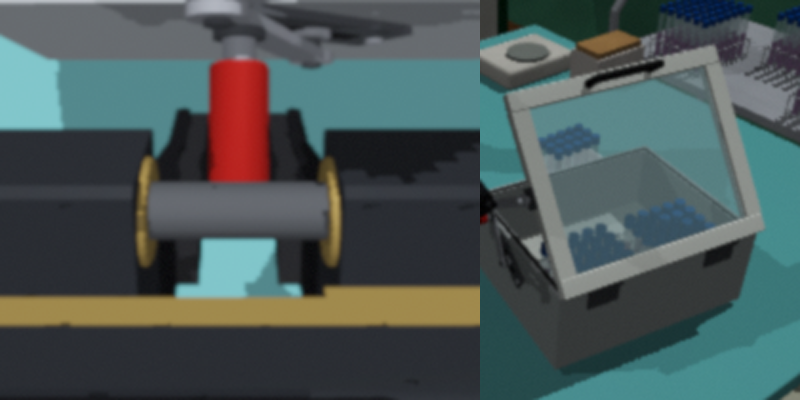

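Knob is still centred in the pads and the lid has come forward with it (about 0.9 rad). Continuing along the arc.

Request:
send_rows:
  plan:
    - [10,-0.4,-1.8,0.7,0,0,0]
    - [10,-0.3,-1.7,0.8,0,0,0]
    - [10,-0.4,-1.8,0.9,0,0,0]
    - [10,-0.5,-1.7,0.8,0,0,0]
    - [10,-0.4,-1.6,0.9,0,0,0]
    - [10,-0.5,-1.7,1.0,0,0,0]
    - [10,-0.4,-1.6,0.9,0,0,0]
    - [10,-0.5,-1.6,1.0,0,0,0]

```text
time_s: 13.95
tool_pos: [0.5524, -0.0046, 0.1601]
tool_rot: [-179.9, -26.0, 79.6]
force: [-2.6, -1.6, -0.3]
grip_width: 0.0166
```

```bash
python3 step.py 142 -34 1.5 12 74.6
```

```text
g [ 185.04 -220.28   26.94] th 54.8 r 74.61 F out 1.0 F along 2.1 Fy -2.1
[[10, -0.5, -1.6, 1.0, 0, 0, 0], [10, -0.5, -1.5, 1.1, 0, 0, 0], [10, -0.6, -1.5, 1.1, 0, 0, 0], [10, -0.5, -1.5, 1.1, 0, 0, 0], [10, -0.6, -1.5, 1.2, 0, 0, 0], [10, -0.6, -1.4, 1.2, 0, 0, 0], [10, -0.6, -1.4, 1.3, 0, 0, 0], [10, -0.6, -1.3, 1.2, 0, 0, 0], [10, -0.6, -1.3, 1.3, 0, 0, 0], [10, -0.7, -1.3, 1.4, 0, 0, 0], [10, -0.7, -1.2, 1.3, 0, 0, 0], [10, -0.6, -1.2, 1.4, 0, 0, 0]]
```

Request:
send_rows:
  plan:
    - [10,-0.5,-1.6,1.0,0,0,0]
    - [10,-0.5,-1.6,1.0,0,0,0]
    - [10,-0.5,-1.5,1.1,0,0,0]
    - [10,-0.5,-1.5,1.1,0,0,0]
    - [10,-0.6,-1.5,1.2,0,0,0]
    - [10,-0.6,-1.4,1.2,0,0,0]
    - [10,-0.6,-1.4,1.3,0,0,0]
    - [10,-0.6,-1.3,1.2,0,0,0]

```text
time_s: 14.75
tool_pos: [0.5408, -0.0024, 0.1499]
tool_rot: [-179.9, -26.0, 79.6]
force: [-2.4, -1.8, -2.0]
grip_width: 0.0168
```

```bash
python3 step.py 142 -34 1.5 12 74.8
```

```text
g [ 196.82 -220.22   16.69] th 42.8 r 74.66 F out 0.1 F along 2.9 Fy -2.2
[[10, -0.6, -1.3, 1.3, 0, 0, 0], [10, -0.7, -1.3, 1.3, 0, 0, 0], [10, -0.6, -1.3, 1.4, 0, 0, 0], [10, -0.7, -1.2, 1.4, 0, 0, 0], [10, -0.7, -1.1, 1.4, 0, 0, 0], [10, -0.7, -1.2, 1.4, 0, 0, 0], [10, -0.7, -1.0, 1.5, 0, 0, 0], [10, -0.8, -1.1, 1.5, 0, 0, 0], [10, -0.7, -0.9, 1.5, 0, 0, 0], [10, -0.7, -1.0, 1.5, 0, 0, 0], [10, -0.8, -0.9, 1.6, 0, 0, 0], [10, -0.8, -0.8, 1.6, 0, 0, 0]]
```

Request:
send_rows:
  plan:
    - [10,-0.6,-1.3,1.3,0,0,0]
    - [10,-0.7,-1.3,1.3,0,0,0]
    - [10,-0.6,-1.3,1.4,0,0,0]
    - [10,-0.7,-1.2,1.4,0,0,0]
    - [10,-0.7,-1.1,1.4,0,0,0]
    - [10,-0.7,-1.2,1.4,0,0,0]
    - [10,-0.7,-1.0,1.5,0,0,0]
    - [10,-0.8,-1.1,1.5,0,0,0]

```text
time_s: 15.55
tool_pos: [0.5316, -0.0007, 0.1375]
tool_rot: [-179.9, -26.0, 79.6]
force: [-3.3, -0.7, -1.7]
grip_width: 0.0169
```

```bash
python3 step.py 142 -34 1.5 12 74.8
```

```text
g [ 206.15 -220.19    4.3 ] th 30.8 r 74.72 F out 1.8 F along 3.1 Fy -1.3
[[10, -0.7, -1.0, 1.5, 0, 0, 0], [10, -0.8, -0.9, 1.6, 0, 0, 0], [10, -0.7, -0.9, 1.5, 0, 0, 0], [10, -0.8, -0.9, 1.6, 0, 0, 0], [10, -0.8, -0.8, 1.6, 0, 0, 0], [10, -0.8, -0.8, 1.6, 0, 0, 0], [10, -0.8, -0.7, 1.7, 0, 0, 0], [10, -0.8, -0.6, 1.6, 0, 0, 0], [10, -0.8, -0.7, 1.7, 0, 0, 0], [10, -0.8, -0.5, 1.7, 0, 0, 0], [10, -0.9, -0.5, 1.7, 0, 0, 0], [10, -0.8, -0.5, 1.7, 0, 0, 0]]
```

Request:
send_rows:
  plan:
    - [10,-0.7,-1.1,1.5,0,0,0]
    - [10,-0.8,-1.0,1.6,0,0,0]
    - [10,-0.7,-0.9,1.5,0,0,0]
    - [10,-0.8,-0.9,1.6,0,0,0]
    - [10,-0.8,-0.8,1.6,0,0,0]
    - [10,-0.8,-0.8,1.6,0,0,0]
    - [10,-0.8,-0.8,1.7,0,0,0]
    - [10,-0.8,-0.7,1.6,0,0,0]

```text
time_s: 16.35
tool_pos: [0.525, 0.0006, 0.1235]
tool_rot: [-180.0, -26.0, 79.6]
force: [-1.1, -1.4, -3.6]
grip_width: 0.0169
```

```bash
python3 step.py 142 -34 1.5 12 75
```

```text
g [ 212.88 -220.1    -9.73] th 18.9 r 74.92 F out -0.4 F along 3.7 Fy -1.6
[[10, -0.8, -0.6, 1.7, 0, 0, 0], [10, -0.8, -0.6, 1.7, 0, 0, 0], [10, -0.9, -0.5, 1.7, 0, 0, 0], [10, -0.8, -0.5, 1.7, 0, 0, 0], [10, -0.8, -0.4, 1.7, 0, 0, 0], [10, -0.9, -0.4, 1.7, 0, 0, 0], [10, -0.8, -0.3, 1.8, 0, 0, 0], [10, -0.9, -0.3, 1.7, 0, 0, 0], [10, -0.8, -0.2, 1.8, 0, 0, 0], [10, -0.9, -0.1, 1.7, 0, 0, 0], [10, -0.9, -0.2, 1.8, 0, 0, 0], [10, -0.8, -0.0, 1.8, 0, 0, 0]]
```

Request:
send_rows:
  plan:
    - [10,-0.8,-0.6,1.7,0,0,0]
    - [10,-0.8,-0.6,1.7,0,0,0]
    - [10,-0.9,-0.5,1.7,0,0,0]
    - [10,-0.8,-0.5,1.7,0,0,0]
    - [10,-0.8,-0.4,1.7,0,0,0]
    - [10,-0.9,-0.4,1.7,0,0,0]
    - [10,-0.8,-0.3,1.8,0,0,0]
    - [10,-0.9,-0.3,1.7,0,0,0]

```text
time_s: 17.15
tool_pos: [0.5215, 0.0013, 0.1083]
tool_rot: [-180.0, -26.0, 79.6]
force: [0.2, -1.4, -4.3]
grip_width: 0.0168
```

```bash
python3 step.py 142 -34 1.5 12 75
```

```text
g [ 216.47 -220.09  -24.95] th 6.9 r 75.02 F out -1.0 F along 4.2 Fy -1.4
[[10, -0.9, -0.2, 1.8, 0, 0, 0], [10, -0.8, -0.2, 1.7, 0, 0, 0], [10, -0.9, -0.1, 1.8, 0, 0, 0], [10, -0.8, -0.0, 1.7, 0, 0, 0], [10, -0.9, -0.0, 1.8, 0, 0, 0], [10, -0.9, 0.0, 1.8, 0, 0, 0], [10, -0.8, 0.1, 1.7, 0, 0, 0], [10, -0.9, 0.2, 1.8, 0, 0, 0], [10, -0.8, 0.2, 1.7, 0, 0, 0], [10, -0.9, 0.2, 1.8, 0, 0, 0], [10, -0.8, 0.3, 1.7, 0, 0, 0], [10, -0.9, 0.4, 1.8, 0, 0, 0]]
```

Request:
send_rows:
  plan:
    - [10,-0.9,-0.2,1.8,0,0,0]
    - [10,-0.8,-0.1,1.7,0,0,0]
    - [10,-0.9,-0.1,1.8,0,0,0]
    - [10,-0.8,0,1.7,0,0,0]
    - [10,-0.9,0,1.8,0,0,0]
    - [10,-0.9,0.1,1.8,0,0,0]
    - [10,-0.8,0.1,1.7,0,0,0]
    - [10,-0.9,0.2,1.8,0,0,0]

```text
time_s: 17.95
tool_pos: [0.5213, 0.0012, 0.0925]
tool_rot: [-179.9, -26.0, 79.6]
force: [-0.8, -0.9, -3.2]
grip_width: 0.017
```

```bash
python3 step.py 142 -34 1 12 74.8
```

```text
g [ 216.68 -220.15  -40.7 ] th -5.1 r 74.98 F out 0.9 F along 3.2 Fy -1.0
[[10, -0.6, 0.2, 1.2, 0, 0, 0], [10, -0.5, 0.1, 1.1, 0, 0, 0], [10, -0.6, 0.2, 1.2, 0, 0, 0], [10, -0.6, 0.3, 1.2, 0, 0, 0], [10, -0.5, 0.2, 1.1, 0, 0, 0], [10, -0.6, 0.3, 1.2, 0, 0, 0], [10, -0.6, 0.2, 1.1, 0, 0, 0], [10, -0.5, 0.3, 1.1, 0, 0, 0], [10, -0.6, 0.3, 1.2, 0, 0, 0], [10, -0.5, 0.4, 1.1, 0, 0, 0], [10, -0.6, 0.3, 1.2, 0, 0, 0], [10, -0.5, 0.4, 1.1, 0, 0, 0]]
```

Request:
send_rows:
  plan:
    - [10,-0.6,0.1,1.2,0,0,0]
    - [10,-0.5,0.1,1.1,0,0,0]
    - [10,-0.6,0.2,1.2,0,0,0]
    - [10,-0.6,0.2,1.2,0,0,0]
    - [10,-0.5,0.2,1.1,0,0,0]
    - [10,-0.6,0.3,1.2,0,0,0]
    - [10,-0.6,0.2,1.1,0,0,0]
    - [10,-0.5,0.3,1.1,0,0,0]
    - [10,-0.6,0.3,1.2,0,0,0]
    - [10,-0.5,0.4,1.1,0,0,0]

```text
time_s: 18.95
tool_pos: [0.5235, 0.0008, 0.0797]
tool_rot: [-179.9, -26.0, 79.6]
force: [-0.3, -0.5, -2.6]
grip_width: 0.017
```

```bash
python3 step.py 142 -34 0.7 12 75
```

```text
g [ 214.39 -220.16  -53.47] th -15.1 r 74.96 F out 0.9 F along 2.5 Fy -0.6
[[10, -0.4, 0.2, 0.8, 0, 0, 0], [10, -0.4, 0.3, 0.8, 0, 0, 0], [10, -0.4, 0.2, 0.8, 0, 0, 0], [10, -0.3, 0.3, 0.8, 0, 0, 0], [10, -0.4, 0.3, 0.7, 0, 0, 0], [10, -0.4, 0.3, 0.8, 0, 0, 0], [10, -0.4, 0.3, 0.8, 0, 0, 0], [10, -0.4, 0.3, 0.8, 0, 0, 0], [10, -0.3, 0.3, 0.7, 0, 0, 0], [10, -0.4, 0.4, 0.8, 0, 0, 0], [10, -0.4, 0.3, 0.8, 0, 0, 0], [10, -0.4, 0.4, 0.7, 0, 0, 0]]
```

Request:
send_rows:
  plan:
    - [10,-0.4,0.2,0.8,0,0,0]
    - [10,-0.4,0.3,0.8,0,0,0]
    - [10,-0.4,0.2,0.8,0,0,0]
    - [10,-0.3,0.3,0.8,0,0,0]
    - [10,-0.4,0.3,0.7,0,0,0]
    - [10,-0.4,0.3,0.8,0,0,0]
    - [10,-0.4,0.3,0.8,0,0,0]
    - [10,-0.4,0.3,0.8,0,0,0]

```text
time_s: 19.75
tool_pos: [0.5257, 0.0003, 0.0727]
tool_rot: [-179.9, -26.0, 79.6]
force: [-1.3, -0.5, -3.0]
grip_width: 0.0167
```

```bash
python3 step.py 142 -34 0.5 8 75
```

```text
g [ 212.15 -220.22  -60.45] th -20.7 r 74.97 F out 2.2 F along 2.4 Fy -0.7
[[10, -0.3, 0.2, 0.6, 0, 0, 0], [10, -0.2, 0.3, 0.5, 0, 0, 0], [10, -0.3, 0.2, 0.5, 0, 0, 0], [10, -0.3, 0.2, 0.6, 0, 0, 0], [10, -0.2, 0.3, 0.5, 0, 0, 0], [10, -0.3, 0.3, 0.6, 0, 0, 0], [10, -0.3, 0.2, 0.5, 0, 0, 0], [10, -0.2, 0.3, 0.6, 0, 0, 0]]
```

Request:
send_rows:
  plan:
    - [10,-0.3,0.1,0.6,0,0,0]
    - [10,-0.2,0.2,0.5,0,0,0]
    - [10,-0.3,0.1,0.6,0,0,0]
    - [10,-0.3,0.2,0.6,0,0,0]

```text
time_s: 20.15
tool_pos: [0.5266, 0.0003, 0.0704]
tool_rot: [-180.0, -26.0, 79.6]
force: [0.5, -1.8, -1.6]
grip_width: 0.0167
```

```bash
python3 step.py 142 -34 0.5 4 75.5
```

```text
g [ 211.28 -220.15  -62.8 ] th -22.6 r 75.03 F out -0.1 F along 1.8 Fy -1.7
[[10, -0.3, 0.2, 0.6, 0, 0, 0], [10, -0.3, 0.2, 0.5, 0, 0, 0], [10, -0.2, 0.2, 0.6, 0, 0, 0], [10, -0.3, 0.2, 0.6, 0, 0, 0]]
```

Request:
send_rows:
  plan:
    - [10,-0.3,0.2,0.6,0,0,0]
    - [10,-0.3,0.2,0.5,0,0,0]
    - [10,-0.2,0.2,0.6,0,0,0]
    - [10,-0.3,0.2,0.6,0,0,0]

```text
time_s: 20.55
tool_pos: [0.5275, 0.0001, 0.0679]
tool_rot: [-180.0, -26.0, 79.6]
force: [1.2, -0.4, -1.6]
grip_width: 0.0164
```

```bash
python3 step.py 142 -34 0.5 4 75.2
```

```text
g [ 210.35 -220.11  -65.3 ] th -24.6 r 75.17 F out -0.5 F along 1.9 Fy -0.2
[[10, -0.3, 0.3, 0.5, 0, 0, 0], [10, -0.2, 0.2, 0.6, 0, 0, 0], [10, -0.3, 0.3, 0.5, 0, 0, 0], [10, -0.2, 0.3, 0.5, 0, 0, 0]]
```

Request:
send_rows:
  plan:
    - [10,-0.3,0.3,0.5,0,0,0]
    - [10,-0.2,0.2,0.6,0,0,0]
    - [10,-0.3,0.3,0.5,0,0,0]
    - [10,-0.2,0.3,0.5,0,0,0]

```text
time_s: 20.95
tool_pos: [0.5285, -0.0, 0.0659]
tool_rot: [-180.0, -26.1, 79.6]
force: [0.5, -1.3, 2.9]
grip_width: 0.0164
```

```bash
python3 step.py 142 -34 0.5 4 75.2; python3 - <<'E'
from arc import *
s=env.read_camera("scene");t=env.read_camera("side")
z=np.zeros((600,800,3),np.uint8);z[:420,:440]=cv2.resize(s[130:290,310:478],(440,420),interpolation=2)[...,::-1]
z[:450,440:]=cv2.resize(t[90:240,270:390],(360,450),interpolation=2)[...,::-1]
cv2.imwrite("pics/v8.png",z)
E
```

```text
g [ 209.36 -220.1   -67.29] th -26.3 r 75.14 F out -1.9 F along -2.3 Fy -1.1
[[10, -0.3, 0.3, 0.5, 0, 0, 0], [10, -0.2, 0.3, 0.6, 0, 0, 0], [10, -0.3, 0.3, 0.5, 0, 0, 0], [10, -0.2, 0.3, 0.5, 0, 0, 0]]
```

View pics/v8.png

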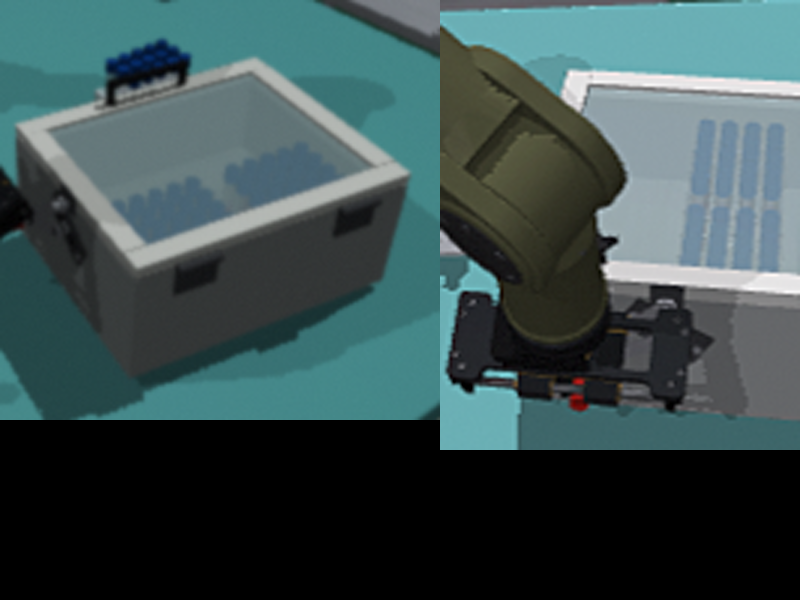

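Request:
send_rows:
  plan:
    - [10,-0.1,0.1,0.3,0,0,0]
    - [10,0,0,0,0,0,0]
    - [10,0,0,0,0,0,0]
    - [10,0,0,0,0,0,0]

```text
time_s: 21.45
tool_pos: [0.5287, 0.0, 0.0654]
tool_rot: [-180.0, -26.0, 79.6]
force: [1.2, -1.6, 5.6]
grip_width: 0.0166
```

```bash
python3 step.py 142 -34 0.5 1 75.2
```

```text
g [ 209.23 -220.04  -67.77] th -26.7 r 75.23 F out -3.8 F along -4.4 Fy -1.3
[[10, -0.3, 0.3, 0.5, 0, 0, 0]]
```

Request:
send_rows:
  plan:
    - [10,0.1,-0.1,-0.3,0,0,0]
    - [10,0.1,0,-0.2,0,0,0]
    - [17,0,0,0,0,0,0]
    - [22,0,0,0,0,0,0]
    - [30,0,0,0,0,0,0]
    - [40,0,0,0,0,0,0]
    - [45,0,0,0,0,0,0]
    - [45,0,0,0,0,0,0]

```text
time_s: 22.25
tool_pos: [0.5278, 0.0001, 0.0653]
tool_rot: [-179.9, -26.0, 79.6]
force: [-0.3, -0.5, -0.6]
grip_width: 0.0423
```

Request:
send_rows:
  plan:
    - [45,0,0,-5,0,0,0]
    - [45,0,0,-10,0,0,0]
    - [45,0,0,-15,0,0,0]
    - [45,0,0,-20,0,0,0]
    - [45,0,0,-20,0,0,0]
    - [45,0,0,-20,0,0,0]
    - [45,0,0,-20,0,0,0]
    - [45,0,0,-20,0,0,0]
    - [45,0,0,-20,0,0,0]
    - [45,0,0,0,0,0,0]
    - [45,0,0,0,0,0,0]

```text
time_s: 23.35
tool_pos: [0.5166, -0.0653, 0.2011]
tool_rot: [180.0, -26.0, 79.6]
force: [-0.2, 0.2, -0.4]
grip_width: 0.0452
```

```bash
python3 - <<'E'
from arc import *
o=env.get_obs();print(np.round(o["force"],2),o["tool_pos"])
s=env.read_camera("scene");t=env.read_camera("side");v=env.read_camera("wrist")
for c,b in(("scene",(np.array([286.2,262.4,298.9,285.9]),np.array([268.9,257.4,276.9,277.8]))),("side",0)):
    for n in("vial1","cap_box","tube_rack"):
        print(c,n,[(round(r["confidence"],2),np.round(r["rect"],0).tolist()) for r in env.regions_of(c,n)[:2]])
z=np.zeros((600,800,3),np.uint8);z[:300,:400]=cv2.resize(s[100:295,205:465],(400,300),interpolation=2)[...,::-1]
z[:300,400:]=cv2.resize(t[90:360,240:600],(400,300),interpolation=2)[...,::-1];z[300:,:480]=cv2.resize(v,(480,300))[...,::-1]
cv2.imwrite("pics/v9.png",z)
E
```

```text
[-0.18  0.24 -0.45] [ 0.51655693 -0.0653125   0.20109714]
scene vial1 [(0.64, [267.0, 256.0, 278.0, 279.0])]
scene cap_box [(0.57, [206.0, 234.0, 241.0, 278.0])]
scene tube_rack [(0.77, [350.0, 150.0, 377.0, 165.0])]
side vial1 [(0.64, [364.0, 260.0, 375.0, 284.0]), (0.58, [339.0, 278.0, 347.0, 301.0])]
side cap_box [(0.74, [261.0, 289.0, 323.0, 352.0])]
side tube_rack []
```

View pics/v9.png

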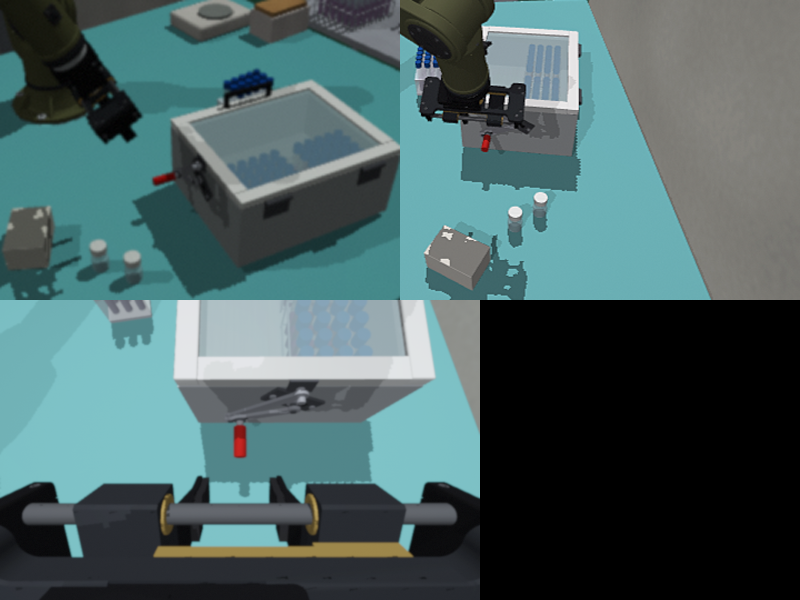

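```bash
python3 -c "
from cell import env
print(env.sign_off())"
```

```text
the job is handed in; nothing more can be done
None
```

The lid is shut and the job is handed in, at about 23.5 s of the 69 s allowed. `sign_off` gives no verdict, so I don't have the judge's result.

- **What I did:** I found the chest and stay from the three cameras and pinched the red knob with the tool leaning 26° outward. I then swung it along a 75 mm arc over the foot pin, past centre and down, correcting the radius from the force readings. The highest force I read while holding the knob was about 6 N, against the 20 N that would shift the foot plate.
- **Shutting:** The push along the arc reversed from about +2 N to about −4 N as the lid seated. I held it there for 0.4 s, eased off half a millimetre, opened the fingers and backed the arm away.
- **Last checks:**
  - The pictures show the lid flat on the rim and the stay folded.
  - The vials and cap box are within a few pixels of where they started, and the rack is upright.
  - The arm is clear and reads about 0.5 N.
- **Not confirmed:**
  - The final detection runs missed the rack in the side view and one vial in the scene view; I judged those by eye, and compared the rack's place only by eye.
  - I did not measure the foot plate or the lid angle at the end.

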